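# Try the roller catch of a lattice door

### The arm

A 7-joint arm with a two-finger parallel gripper is mounted at the origin on the work surface. World frame = base frame: x ahead of the robot, y to its left, z up, the work surface at z = 0. Lengths are in m, angles in rad, forces in N, time in s.
With the tool pointing down it reaches from about 0.4 to 0.85 m from the base axis. Payload 10.4 kg.
Tool frame: the origin (TCP) lies between the finger pads; the fingertips stand ahead of it and the grasp point (between the pads) lies 6 mm ahead of it (finger_overhang is the z of the fingertips in the tool frame, in m); z points along the fingers, y is the direction in which the jaws open and shut (so a half turn about z gives the same grasp; the last joint's range is limited). The gripper opens to 85 mm and grips with 20 to 120 N. Pads are 22 mm wide; open, the fingers measure 114 mm over their backs; the gripper's body (76 mm by 85 mm) begins 54 mm behind the grasp point. The pads swing forward as they close: fully open they stand 13 mm farther back than shut.
Start: joints at [-1.32, 0.332, -0.065, 1.46, 0.022, 1.35, -0.088], TCP at [0.169, 0.602, 0.256] pointing down, gripper open.
Joint ranges: [-2.6, 2.6], [-0.5, 2.12], [-1.47, 1.34], [0.16, 2.42], [-1.27, 4.41], [0.06, 2.06], [-2.6, 2.6]. Speed limits (rad/s): [2.22, 2.22, 2.79, 2.79, 3.14, 3.14, 3.14].

### API

Orientations are given as a unit quaternion [x, y, z, w].
In Python, from workcell import * gives the robot as it stands.
- The arm moves only by the shell command python3 -m creep 'ROWS' [FORCE]. ROWS is JSON, a list of rows, each a list of 7 numbers: the turn, a rotation vector about the tool's x, y, z in rad, then the shift along the tool's x, y, z in mm, then the closure in counts, from 0 (fully open) to 255 (shut). In form: [[wx, wy, wz, dx, dy, dz, claw], ...]. A call has 1 to 8 rows; each row shifts and turns the commanded pose from where the row before left it, along the tool's axes as they then stand; what a row does not reach is not made up. A row lasts 1/10 s, in which the tool goes at most 50 mm and 8.59 degrees, less where a joint would pass 70% of its speed; a pose out of reach is approached as far as the arm can. A call is refused whole if a number of a shift passes 50 or a number of a turn 0.15, either way. A call with a gripper value outside its range is refused whole. The fingers move at their own pace and stop on an object; FORCE is the grip in N (left out, the last holds). Time passes only in rows, so rows that do not move let the fingers close. It gives the time, the measured TCP pose, the force and the opening at its end, in the units of the state.
- get_obs(): the state, without advancing time (a new reading comes with each control period).
- camera(name): name is "scene" or "top" or "wrist"; returns (picture, depth): 400x640x3 uint8, blue, green, red; 400x640 float32, m along the optical axis (not along the pixel's ray), 0 where there is no reading.
- camera_model(name): a dict with "camera_matrix" (3x3 intrinsics, pixels), "k1" (the pictures are not rectified: a ray, as slopes to the right and down, at radius r is drawn at 1 + k1 r^2 times it, then the intrinsics apply), "R" (3x3) and "t" (3): a world point X has camera coordinates R X + t; the wrist camera has in their place "mount" (4x4, takes a point from camera to tool coordinates, whose origin is the TCP and whose axes are the flange's). Camera axes: x right, y down, z forward; pixel columns grow to the right and rows downward; lengths in m; the calibration is good to about 2 mm. A picture is of the moment at which its call begins: read the wrist's pose just before it. camera_model takes no time and is no camera call.
- hand_in(): hands the job in, once; it reports no verdict.
The state is a dict: "clock": time; "joint_pos": joint angles; "joint_velocities": joint speeds; "tau": joint torques, N m; "position": TCP position; "ee_rot": TCP orientation; "ft_force": force on the tool from outside, world axes, zero at the start; "torque": the same for the moment, N m; "grip_width": opening from 0.0 (shut) to 1.0 (fully open).
Only numpy, scipy, OpenCV 4.12 (cv2) and the standard library are available. Lean on these libraries where they do the work, as an engineer would, in place of code of your own. Each camera call takes 0.05 s, during which the arm holds its last target.

### The job

The little cabinet's lattice door has just been hung: push it shut past its sprung roller catch until it snaps home, without ramming or slamming it, and let go so that the catch alone holds it against its rubber stop. Then pull it back open through the catch and leave it standing open at 60 degrees or more, with your hand off it. Leave the glue jar, the hammer and the wood offcut where they are.

Things in the scene. Friction and masses are not known exactly. Their poses are not given: they have to be found in the camera images.
- cabinet: Small light-wood cabinet fixed to the bench, its top board not yet fitted: 160 deep x 224 wide x 220 mm high, 12 mm walls. Origin: centre of its underside. Its open front, with the door inset in it, faces its own -x; the hinge is on its +y side. z up. The roller catch and the rubber stop sit inside on the -y side wall near the front top.
- door_handle (a point): Grip point on the door's dark upright round bar handle: 12 mm diameter, from 109 to 202 mm above the bench, held by a thin level post near each end. The point lies on the bar's axis, 172 mm above the bench. In the door's frame (the cabinet's frame when shut) it is at x -45 (in front of the door's face), y -165 mm from the hinge axis. Turns with the door.
- door_hinge (a point): Point on the vertical hinge axis at the front left edge of the door, 172 mm above the bench; at x -80, y +100 mm in the cabinet's frame. It turns with the door: the door extends along its -y, and its front face looks to its -x.
- door (a joint): Angle of the inset lattice door (197 wide x 182 high x 16 mm thick, top edge 198 mm above the bench, 0.3 to 0.7 kg) about its upright hinge, rad: about 0 is shut, grows as the free edge swings out to the cabinet's -x, to 1.6. It stays where it is left (0.1 N m friction). The catch sits in slots, so the home angle is unknown, from -0.08 to +0.07 (up to 12 mm in or out of flush).
- striker_pin (a point): Brass pin (10 mm diameter, 18 mm high) on the door's top edge, 165 mm from the hinge axis; point at its middle. About 12 mm before home it meets the catch's sprung white roller, which first resists (rising to 5 to 11 N at the handle), less and less to its middle, then draws the door in for the last 4 mm with a snap. Pulling out takes 4 to 8 N.
- buffer (a joint): How far the door has pressed in the small black rubber stop beside the catch, m: 0 when free, 0.0005 to 0.001 when the catch alone holds the door home. It yields 1 mm per 8 N and takes damage from 0.00225 m (18 N); the catch's own pull of some 6 N counts in this, so stop pushing as soon as the door has snapped.
- glue_jar: Jar of glue, 60 mm diameter, 100 mm high, standing on the bench near the door's free side. Origin: centre of its underside. Must stay put.
- hammer: Hammer lying on the bench, handle along its own x, about 250 mm long. Must stay put.
- offcut: Wood offcut 200 x 40 x 14 mm lying flat on the bench; origin: centre of its underside. Must stay put.

How it is judged:
By the outcome, as a careful person would: the job done as asked, in the order asked, and still so for the second after the job is handed in, with the robot touching nothing.
It also fails if it takes over 64 s, if anything falls off the work surface, if the arm or the gripper's body presses on something with over 40 N, if the wrist force passes 120 N, or if a joint passes its speed limit or range.

## Working session

There is one attempt and no reset: what is moved stays moved. The work goes in short steps, Python scripts to look and compute and a shell command to move; the robot and the scene stay as the last step left them, time stands still between calls to the robot, and variables do not carry over. Pictures are saved under pics/ and viewed, and the job is handed in when it is done.

```bash
ls; mkdir -p pics
cat > h.py <<'E'
from workcell import *
import numpy as np, cv2
from scipy.spatial.transform import Rotation as Ro
def show():
    o=get_obs(); print('t',o['clock'],'p',np.round(o['position'],4),'q',np.round(o['ee_rot'],4),'F',np.round(o['ft_force'],2),'w',o['grip_width'])
    return o
def px2w(name,u,v,d,obs=None):
    m=camera_model(name);K=np.array(m['camera_matrix']);k=m['k1']
    p=cv2.undistortPoints(np.array([[[u,v]]],float),K,np.array([k,0,0,0,0.]))[0,0]
    c=np.array([p[0]*d,p[1]*d,d])
    if 'R' in m: return np.array(m['R']).T@(c-np.array(m['t']))
    M=np.array(m['mount']);t=M[:3,:3]@c+M[:3,3]
    return Ro.from_quat(obs['ee_rot']).as_matrix()@t+obs['position']
def ray(name,u,v,obs=None):
    a=px2w(name,u,v,0.0,obs);b=px2w(name,u,v,1.0,obs);return a,b-a
def at_z(name,u,v,z,obs=None):
    a,r=ray(name,u,v,obs);return a+r*(z-a[2])/r[2]
E
python3 - <<'E'
from h import *
o=show();print(o['joint_pos'])
for n in ['scene','top','wrist']:
    a,d=camera(n);cv2.imwrite(f'pics/{n}0.png',a);np.save(f'pics/{n}0.npy',d)
E
```

```text
pics
t 0.0 p [0.1689 0.6014 0.2555] q [ 1.365e-01  9.906e-01 -7.000e-04 -1.000e-04] F [ 0.17 -0.12 -0.27] w 1.0032375861717713
[-1.31958542  0.33286952 -0.0647039   1.46098071  0.02160565  1.34993496
 -0.08849072]
```

View pics/scene0.png

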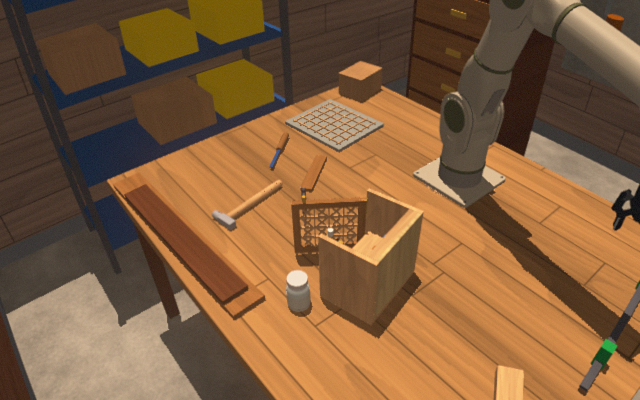

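View pics/top0.png

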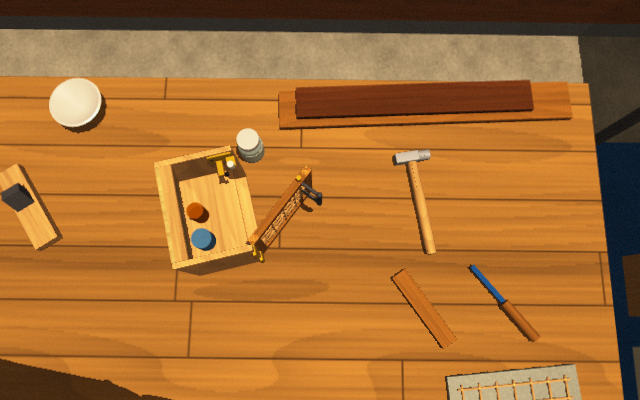

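View pics/wrist0.png

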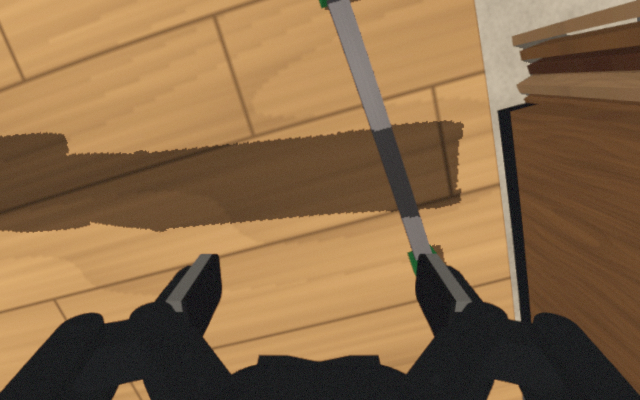

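Run:
```python
from h import *
a=cv2.imread('pics/top0.png')[115:285,145:345]
cv2.imwrite('pics/topc.png',cv2.resize(a,None,fx=4,fy=4,interpolation=cv2.INTER_CUBIC)[:680])
d=np.load('pics/top0.npy')
m=camera_model('top');print(m)
for n,u,v in [('tl',157,163),('bl',175,268),('tr',232,148),('br',258,262),('jar',248,137),('hinge',258,250),('free',307,173),('handle',319,197),('handleb',310,191),('offc',424,308),('hammerH',412,157)]:
    print(n,d[v,u],np.round(px2w('top',u,v,d[v,u]),3))
```

```text
{'camera_matrix': array([[475.31999188,   0.        , 319.66712348],
       [  0.        , 475.31999188, 203.69653746],
       [  0.        ,   0.        ,   1.        ]]), 'k1': -0.009246135952413087, 'R': array([[ 0.01081805, -0.99992601,  0.0055633 ],
       [-0.97891897, -0.01172528, -0.20391215],
       [ 0.20396229, -0.00324008, -0.97897338]]), 't': array([-0.09870156,  0.60288084,  1.05512322])}
tl 0.9700914 [0.652 0.242 0.222]
bl 0.93043023 [0.439 0.191 0.218]
tr 1.2094642 [0.759 0.133 0.   ]
br 1.1537697 [ 0.471  0.056 -0.003]
jar 1.1099118 [0.753 0.077 0.101]
hinge 1.0781273 [0.492 0.047 0.079]
free 0.9895464 [ 0.64  -0.064  0.201]
handle 0.97989225 [ 0.589 -0.09   0.2  ]
handleb 0.99273443 [ 0.604 -0.071  0.19 ]
offc 1.1157645 [ 0.366 -0.34   0.016]
hammerH 1.180928 [ 0.733 -0.32   0.025]
```

View pics/topc.png

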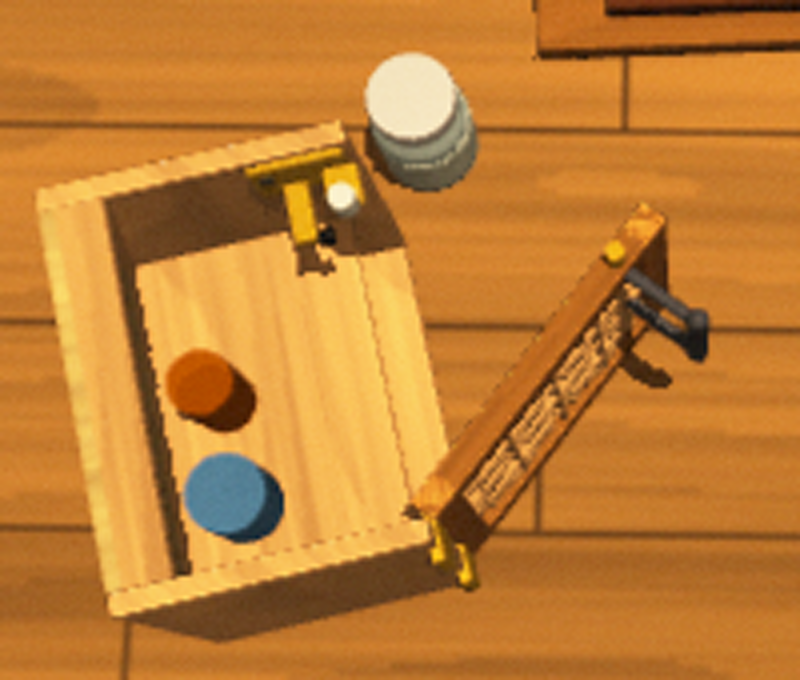

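```bash
cat >> h.py <<'E'
def crop(u,v): return 145+(u+.5)/4-.5,115+(v+.5)/4-.5
E
python3 - <<'E'
from h import *
P={}
for n,u,v,z in [('BL',39,192,.22),('BR',109,612,.22),('FL',343,122,.22),('handletop',697,330,.202),('pin',614,248,.216),('freecornerBack',640,206,.198),('freecornerFront',665,219,.198),('hingeBack',412,505,.198),('hingeFront',0,0,.198),('roller',342,195,.21),('jar',410,95,.1),('buf',327,235,.2)]:
    P[n]=at_z('top',*crop(u,v),z); print(n,np.round(P[n],4))
print(np.linalg.norm(P['BL']-P['BR']),np.linalg.norm(P['BL']-P['FL']))
# own: BL is (+80,-112), BR (+80,+112), FL (-80,-112)
x=np.array([[80,-112],[80,112],[-80,-112]])/1000; w=np.array([P[k][:2] for k in('BL','BR','FL')])
xc=x-x.mean(0);wc=w-w.mean(0)
th=np.arctan2((xc[:,0]*wc[:,1]-xc[:,1]*wc[:,0]).sum(),(xc*wc).sum())
R=np.array([[np.cos(th),-np.sin(th)],[np.sin(th),np.cos(th)]]);t=w.mean(0)-R@x.mean(0)
print('th',th,t,'res',(x@R.T+t-w))
H=R@[-.08,.1]+t;print('hinge',H)
for a,k,l in [(np.array([-.045,-.165]),'handletop',0),(np.array([.008,-.165]),'pin',0)]:
    dv=R.T@(P[k][:2]-H);print(k,np.linalg.norm(dv),np.linalg.norm(a),'door angle',np.arctan2(dv[1],dv[0])-np.arctan2(a[1],a[0]))
E
```

```text
BL [0.653  0.2481 0.22  ]
BR [0.4399 0.1964 0.22  ]
FL [0.6924 0.0943 0.22  ]
handletop [ 0.5887 -0.0896  0.202 ]
pin [ 0.628  -0.0467  0.216 ]
freecornerBack [ 0.6557 -0.059   0.198 ]
freecornerFront [ 0.6488 -0.0722  0.198 ]
hingeBack [0.4971 0.0537 0.198 ]
hingeFront [0.7661 0.2857 0.198 ]
roller [0.6562 0.0948 0.21  ]
jar [0.75   0.0794 0.1   ]
buf [0.6374 0.1035 0.2   ]
0.21921614646191928 0.15870971544239254
th 1.8099913522272653 [0.5651544  0.14484944] res [[ 0.00203514  0.00104278]
 [-0.0025437  -0.00037362]
 [ 0.00050856 -0.00066916]]
hinge [0.48695515 0.04343506]
handletop 0.16745262050560925 0.1710263137648707 door angle -0.8909372128578441
pin 0.16734556903330677 0.16519382555047268 door angle -0.8561516659551598
```

```bash
cat >> h.py <<'E'
TH=1.810; C=np.array([.56515,.14485])
def yaw(o): 
    R=Ro.from_quat(o['ee_rot']).as_matrix();return np.arctan2(R[1,1],R[0,1])
def wp(door,zt,dx=0,dy=0,rest=(-.045,-.165)):
    a=TH-door;Rm=lambda t:np.array([[np.cos(t),-np.sin(t)],[np.sin(t),np.cos(t)]])
    H=Rm(TH)@[-.08,.1]+C
    p=H+Rm(a)@(np.array(rest)+[dx,dy]);return np.array([*p,zt]),a-np.pi/2
def rows(p,y,n):
    o=get_obs();p0=np.array(o['position']);R0=Ro.from_quat(o['ee_rot'])
    y0=yaw(o);dy=(y-y0+np.pi/2)%np.pi-np.pi/2
    if n>8: print('n',n)
    cur=R0;pc=p0
    tgtR=Ro.from_rotvec([0,0,dy])*Ro.from_matrix(np.array([[np.cos(y0+np.pi/2),np.cos(y0),0],[np.sin(y0+np.pi/2),np.sin(y0),0],[0,0,-1]]))
    rv=(R0.inv()*tgtR).as_rotvec()
    for i in range(n):
        s=cur.inv().apply((p-p0)/n)*1000
        print(np.round([*(rv/n),*s],3).tolist())
        cur=cur*Ro.from_rotvec(rv/n)
    print('dist',np.linalg.norm(p-p0)*1000,'dyaw',dy)
E
python3 -m creep '[[0,0,0,0,0,-40,0],[0,0,0.1,0,-50,-40,0],[0,0,0.1,0,-50,0,0]]' 120
python3 - <<'E'
from h import *
o=show();print(o['joint_pos'],yaw(o))
for d in (.87,0,1.3): print(wp(d,.17))
rows(*wp(.87,.30),18)
E
ls; python3 -c "
import workcell;print([x for x in dir(workcell) if 'over' in x.lower()]); print(getattr(workcell,'finger_overhang',None))"
```

```text
clock: 0.45
position: [0.1408, 0.5186, 0.3308]
ee_rot: [0.237, 0.971, 0.003, -0.0]
ft_force: [-0.6, -0.2, 0.2]
grip_width: 1.003
t 0.45 p [0.1408 0.5186 0.3308] q [ 2.371e-01  9.715e-01  2.700e-03 -1.000e-04] F [-0.64 -0.22  0.17] w 1.0030295248841594
[-1.33937565  0.1069     -0.05600273  1.57683405  0.00612023  1.45266974
 -0.30368305] 1.0920614665051354
(array([ 0.59365825, -0.0902202 ,  0.17      ]), -0.6307963267948965)
(array([0.65791538, 0.03880952, 0.17      ]), 0.2392036732051035)
(array([ 0.52822737, -0.12253588,  0.17      ]), -1.0607963267948965)
n 18
[0.0, 0.0, -0.079, -37.912, -18.438, 1.562]
[0.0, 0.0, -0.079, -36.343, -21.365, 1.563]
[0.0, 0.0, -0.079, -34.548, -24.16, 1.565]
[0.0, 0.0, -0.079, -32.539, -26.805, 1.568]
[0.0, 0.0, -0.079, -30.327, -29.283, 1.572]
[0.0, 0.0, -0.079, -27.928, -31.579, 1.577]
[0.0, 0.0, -0.079, -25.355, -33.68, 1.583]
[0.0, 0.0, -0.079, -22.624, -35.571, 1.59]
[0.0, 0.0, -0.079, -19.754, -37.242, 1.598]
[0.0, 0.0, -0.079, -16.76, -38.681, 1.607]
[0.0, 0.0, -0.079, -13.663, -39.88, 1.616]
[0.0, 0.0, -0.079, -10.481, -40.831, 1.627]
[0.0, 0.0, -0.079, -7.233, -41.529, 1.638]
[0.0, 0.0, -0.079, -3.941, -41.97, 1.649]
[0.0, 0.0, -0.079, -0.625, -42.149, 1.661]
[0.0, 0.0, -0.079, 2.696, -42.067, 1.674]
[0.0, 0.0, -0.079, 5.999, -41.724, 1.687]
[0.0, 0.0, -0.079, 9.265, -41.121, 1.7]
dist 759.3569691235348 dyaw 1.4187348602897614
h.py
pics
['finger_overhang']
0.025
```

```bash
sed -i 's#dy=(y-y0+np.pi/2)%np.pi-np.pi/2#dy=(y-y0+np.pi)%(2*np.pi)-np.pi#' h.py
python3 - <<'E'
from h import *
rows(*wp(.87,.32),18)
E
```

```text
n 18
[0.0, -0.0, 0.096, -37.91, -18.432, 0.451]
[0.0, -0.0, 0.096, -39.498, -14.725, 0.465]
[0.0, -0.0, 0.096, -40.724, -10.882, 0.479]
[0.0, -0.0, 0.096, -41.578, -6.941, 0.493]
[0.0, -0.0, 0.096, -42.051, -2.935, 0.507]
[0.0, -0.0, 0.096, -42.139, 1.097, 0.52]
[0.0, -0.0, 0.096, -41.841, 5.119, 0.532]
[0.0, -0.0, 0.096, -41.16, 9.094, 0.544]
[0.0, -0.0, 0.096, -40.102, 12.986, 0.555]
[0.0, -0.0, 0.096, -38.677, 16.759, 0.565]
[0.0, -0.0, 0.096, -36.898, 20.379, 0.574]
[0.0, -0.0, 0.096, -34.782, 23.812, 0.582]
[0.0, -0.0, 0.096, -32.347, 27.027, 0.589]
[0.0, -0.0, 0.096, -29.615, 29.995, 0.594]
[0.0, -0.0, 0.096, -26.613, 32.688, 0.599]
[0.0, -0.0, 0.096, -23.367, 35.082, 0.602]
[0.0, -0.0, 0.096, -19.907, 37.155, 0.603]
[0.0, -0.0, 0.096, -16.265, 38.887, 0.603]
dist 758.8078202264946 dyaw -1.7228577933000317
```

```bash
python3 -m creep '[[0,0,0.096,-38,-18,0,0],[0,0,0.096,-39,-15,0,0],[0,0,0.096,-41,-11,0,0],[0,0,0.096,-41,-7,0,0],[0,0,0.096,-42,-3,0,0],[0,0,0.096,-42,1,0,0],[0,0,0.096,-42,5,0,0],[0,0,0.096,-41,9,0,0]]'
python3 -m creep '[[0,0,0.096,-40,13,0,0],[0,0,0.096,-39,17,0,0],[0,0,0.096,-37,20,0,0],[0,0,0.096,-35,24,0,0],[0,0,0.096,-32,27,0,0],[0,0,0.096,-30,30,0,0],[0,0,0.096,-26,32,0,0],[0,0,0,0,0,0,0]]'
python3 - <<'E'
from h import *
o=show();print(o['joint_pos'],yaw(o))
rows(*wp(.87,.30),4)
E
```

```text
clock: 1.25
position: [0.3421, 0.2465, 0.3275]
ee_rot: [0.583, 0.812, 0.0, -0.0]
ft_force: [0.8, 0.9, 0.7]
grip_width: 1.002
clock: 2.05
position: [0.5191, 0.0067, 0.3273]
ee_rot: [0.82, 0.572, -0.001, 0.001]
ft_force: [0.1, -0.6, -0.9]
grip_width: 1.001
t 2.05 p [0.5191 0.0067 0.3273] q [ 8.205e-01  5.717e-01 -5.000e-04  1.100e-03] F [ 0.06 -0.63 -0.86] w 1.0012668171572294
[-0.70164177  0.05293891  0.63121536  1.65393907 -0.02900701  1.44473234
 -0.42105614] -0.3536020948453944
[0.0, 0.0, 0.069, -16.267, 25.879, 6.889]
[0.0, 0.0, 0.069, -14.439, 26.946, 6.871]
[0.0, 0.0, 0.069, -12.542, 27.884, 6.854]
[0.0, 0.0, 0.069, -10.584, 28.688, 6.838]
dist 125.33485225800057 dyaw -0.277194231949502
```

```bash
python3 -m creep '[[0,0,0.07,-16,26,4,0],[0,0,0.07,-14,27,4,0],[0,0,0.07,-12,28,4,0],[0,0,0.07,-11,29,4,0],[0,0,0,0,0,0,0]]'
python3 - <<'E'
from h import *
o=show();print(o['joint_pos'],yaw(o))
for n in ['top','wrist']:
    o=get_obs();a,d=camera(n);cv2.imwrite(f'pics/{n}1.png',a);np.save(f'pics/{n}1.npy',d)
    np.save('pics/o1.npy',o,allow_pickle=True)
E
```

```text
clock: 2.55
position: [0.5943, -0.0868, 0.3101]
ee_rot: [0.891, 0.454, -0.001, 0.001]
ft_force: [-1.3, -0.2, 0.5]
grip_width: 0.997
t 2.55 p [ 0.5943 -0.0868  0.3101] q [ 8.911e-01  4.538e-01 -1.400e-03  6.000e-04] F [-1.29 -0.21  0.54] w 0.997437157428748
[-0.51925052  0.30126572  0.74434695  1.47790977 -0.20131223  1.44301327
 -0.400335  ] -0.6288016222506829
```

View pics/wrist1.png

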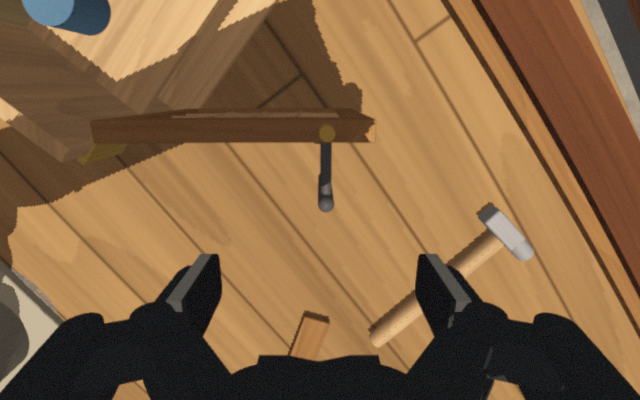

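View pics/top1.png

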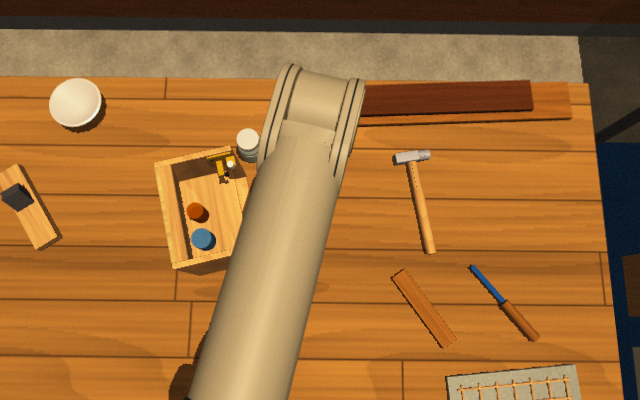

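Run:
```python
from h import *
o=np.load('pics/o1.npy',allow_pickle=True).item()
m=camera_model('wrist');print(np.round(m['mount'],3))
d=np.load('pics/wrist1.npy')
for u,v in [(326,186),(326,205),(326,198),(327,132)]: print(u,v,d[v,u],np.round(px2w('wrist',u,v,d[v,u],o),4))
a=cv2.imread('pics/wrist1.png')[100:240,230:410];cv2.imwrite('pics/w1c.png',cv2.resize(a,None,fx=4,fy=4,interpolation=cv2.INTER_CUBIC))
```

```text
[[ 0.    -0.956 -0.292  0.074]
 [ 1.    -0.     0.001 -0.   ]
 [-0.001 -0.292  0.956 -0.118]
 [ 0.     0.     0.     1.   ]]
326 186 0.24441656 [ 0.6039 -0.0806  0.1927]
326 205 0.2395352 [ 0.597  -0.09    0.2014]
326 198 0.2409213 [ 0.5995 -0.0865  0.1986]
327 132 0.2096212 [ 0.6281 -0.0467  0.2163]
```

View pics/w1c.png

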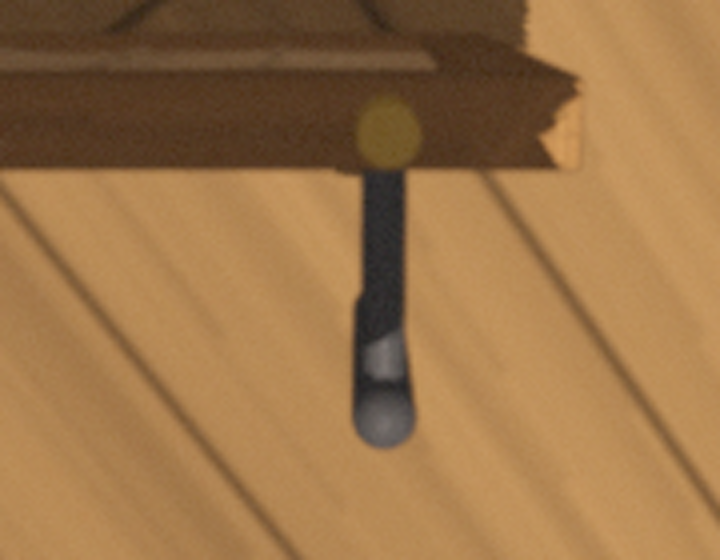

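```bash
cat >> h.py <<'E'
def ang(P,a):
    R=np.array([[np.cos(TH),-np.sin(TH)],[np.sin(TH),np.cos(TH)]]);H=R@[-.08,.1]+C
    dv=R.T@(P[:2]-H);return np.linalg.norm(dv),np.linalg.norm(a),-(np.arctan2(dv[1],dv[0])-np.arctan2(a[1],a[0]))
E
python3 - <<'E'
from h import *
o=np.load('pics/o1.npy',allow_pickle=True).item()
P=at_z('wrist',326,203.6,.200,o);print(P,ang(P,(-.045,-.165)))
Q=at_z('wrist',326.7,132.5,.216,o);print(Q,ang(Q,(.008,-.165)))
# door edge direction (top front edge), pixels near same row
A=at_z('wrist',232,141.7,.198,o);B=at_z('wrist',374,141.7,.198,o);e=B-A;print('door dir',np.arctan2(e[1],e[0]),'->phi',TH-np.pi/2-np.arctan2(e[1],e[0]))
dP=P-Q;print('normal dir',np.arctan2(dP[1],dP[0])-(-np.pi)+0, 'len',np.linalg.norm(dP[:2]))
R=Ro.from_quat(o['ee_rot']);print('tool offset mm',R.inv().apply(P-o['position'])*1000)
E
```

```text
[ 0.5973247  -0.08957071  0.2       ] (np.float64(0.17283725774046924), np.float64(0.1710263137648707), np.float64(0.8510763885133124))
[ 0.62777685 -0.0469252   0.216     ] (np.float64(0.16732213846640723), np.float64(0.16519382555047268), np.float64(0.8581316318138492))
door dir -0.6260927804972829 ->phi 0.8652964537023864
normal dir 0.9506854468866566 len 0.05240203373771157
tool offset mm [ -1.44333528   5.60083225 110.49103318]
```

```bash
sed -i 's/^TH=1.810; C=.*/TH=1.810; C=np.array([.56515+.0016,.14485-.0012])/' h.py
python3 -m creep '[[0,0,0,-1.4,5.6,30,0],[0,0,0,0,0,40,0],[0,0,0,0,0,40,0],[0,0,0,0,0,22,0],[0,0,0,0,0,0,0],[0,0,0,0,0,0,0]]' 20
python3 - <<'E'
from h import *
o=show();print(yaw(o),o['joint_pos'])
P=np.array([.5973,-.0896,.178]);R=Ro.from_quat(o['ee_rot']);print('tool offset mm',R.inv().apply(P-o['position'])*1000)
E
```

```text
clock: 3.25
position: [0.5978, -0.0871, 0.1806]
ee_rot: [0.889, 0.457, 0.0, -0.0]
ft_force: [-0.5, -0.5, 0.6]
grip_width: 0.999
t 3.25 p [ 0.5978 -0.0871  0.1806] q [ 8.894e-01  4.571e-01  4.000e-04 -1.000e-04] F [-0.51 -0.49  0.56] w 0.9993107946706968
-0.6213318682310561 [-0.48660852  0.39687431  0.70524244  1.64899723 -0.27338647  1.19617762
 -0.34023085]
tool offset mm [-2.30415892  1.06013783  2.60917983]
```

Correct by the remaining offset, and close on the bar.

```bash
python3 -m creep '[[0,0,0,-2,1,3,0],[0,0,0,0,0,0,120],[0,0,0,0,0,0,255],[0,0,0,0,0,0,255],[0,0,0,0,0,0,255],[0,0,0,0,0,0,255],[0,0,0,0,0,0,255],[0,0,0,0,0,0,255]]' 40
python3 - <<'E'
from h import *
o=show();print(yaw(o),o['torque'])
E
```

```text
clock: 4.05
position: [0.5972, -0.09, 0.1767]
ee_rot: [0.89, 0.456, 0.0, -0.0]
ft_force: [-1.7, 1.5, 3.1]
grip_width: 0.128
t 4.05 p [ 0.5972 -0.09    0.1767] q [ 8.898e-01  4.564e-01  1.000e-04 -2.000e-04] F [-1.68  1.54  3.08] w 0.12789748935337514
-0.622845654544445 [0.31508565 0.42437527 0.04908339]
```

```bash
cat >> h.py <<'E'
def rep():
    o=show();P,y=np.array(o['position']),yaw(o)
    r,a,phi=ang(P,(-.045,-.165));R=Ro.from_quat(o['ee_rot'])
    print('bar phi %.4f yaw phi %.4f r-r0 %.2fmm'%(phi,TH-np.pi/2-y,(r-a)*1000),'F tool',np.round(R.inv().apply(o['ft_force']),2),'tz',np.round(R.inv().apply(o['torque']),2))
E
python3 -m creep '[[0,0,-0.03,5,1.3,0,255],[0,0,-0.06,10,2.4,0,255],[0,0,-0.06,10,2.4,0,255],[0,0,-0.06,10,2.4,0,255],[0,0,-0.06,10,2.4,0,255],[0,0,-0.06,10,2.4,0,255]]'
python3 -c "
from h import *;rep()"
```

```text
clock: 4.65
position: [0.6349, -0.0472, 0.1767]
ee_rot: [0.801, 0.598, -0.0, -0.0]
ft_force: [-5.2, 3.0, 6.0]
grip_width: 0.128
t 4.65 p [ 0.6349 -0.0472  0.1767] q [ 8.015e-01  5.980e-01 -0.000e+00 -4.000e-04] F [-5.22  2.97  5.98] w 0.12829985222842952
bar phi 0.5217 yaw phi 0.5279 r-r0 0.47mm F tool [ 1.37 -5.85 -5.98] tz [1.05 0.19 0.  ]
```

```bash
python3 -m creep '[[0,0,-0.06,10,2,0,255],[0,0,-0.06,10,2,0,255],[0,0,-0.06,10,2,0,255],[0,0,-0.06,10,2,0,255],[0,0,-0.03,5,1.3,0,255],[0,0,0,0,0,0,255],[0,0,0,0,0,0,255]]'
python3 -c "
from h import *;rep()"
```

```text
clock: 5.35
position: [0.6532, -0.0058, 0.1768]
ee_rot: [0.715, 0.699, 0.001, 0.001]
ft_force: [6.5, -0.8, -0.8]
grip_width: 0.131
t 5.35 p [ 0.6532 -0.0058  0.1768] q [7.150e-01 6.992e-01 7.000e-04 1.100e-03] F [ 6.45 -0.82 -0.8 ] w 0.13058555342312653
bar phi 0.2567 yaw phi 0.2616 r-r0 0.43mm F tool [-0.68  6.47  0.82] tz [-1.08 -0.14  0.04]
```

```bash
python3 -m creep '[[0,0,-0.02,3.3,1.3,0,255],[0,0,-0.02,3.3,1.1,0,255],[0,0,-0.02,3.3,0.8,0,255],[0,0,-0.02,3.3,0.8,0,255],[0,0,0,0,0,0,255]]'
python3 -c "
from h import *;rep()"
python3 -m creep '[[0,0,-0.012,2,0.5,0,255],[0,0,0,0,0,0,255]]'
python3 -c "
from h import *;rep()"
```

```text
clock: 5.85
position: [0.6567, 0.0084, 0.1767]
ee_rot: [0.686, 0.728, 0.001, 0.001]
ft_force: [6.0, -1.1, 0.3]
grip_width: 0.124
t 5.85 p [0.6567 0.0084 0.1767] q [6.857e-01 7.279e-01 6.000e-04 5.000e-04] F [ 5.98 -1.13  0.34] w 0.12418009220841847
bar phi 0.1716 yaw phi 0.1795 r-r0 0.47mm F tool [-1.48  5.91 -0.33] tz [-1.18 -0.25 -0.09]
clock: 6.05
position: [0.657, 0.0101, 0.1768]
ee_rot: [0.682, 0.732, 0.001, 0.001]
ft_force: [6.4, -0.7, 0.3]
grip_width: 0.126
t 6.05 p [0.657  0.0101 0.1768] q [6.816e-01 7.318e-01 6.000e-04 6.000e-04] F [ 6.44 -0.66  0.32] w 0.12614866308721046
bar phi 0.1614 yaw phi 0.1682 r-r0 0.50mm F tool [-1.12  6.38 -0.31] tz [-1.22 -0.26 -0.04]
```

```bash
for i in 1 2 3; do :; done
python3 -m creep '[[0,0,-0.006,1,0.3,0,255],[0,0,-0.006,1,0.3,0,255],[0,0,0,0,0,0,255]]'
python3 -c "
from h import *;rep()"
python3 -m creep '[[0,0,-0.006,1,0.3,0,255],[0,0,-0.006,1,0.3,0,255],[0,0,0,0,0,0,255]]'
python3 -c "
from h import *;rep()"
python3 -m creep '[[0,0,-0.006,1,0.3,0,255],[0,0,-0.006,1,0.3,0,255],[0,0,0,0,0,0,255]]'
python3 -c "
from h import *;rep()"
```

```text
clock: 6.35
position: [0.6574, 0.0121, 0.1768]
ee_rot: [0.677, 0.736, 0.001, 0.001]
ft_force: [6.2, -1.2, 0.4]
grip_width: 0.127
t 6.35 p [0.6574 0.0121 0.1768] q [6.772e-01 7.358e-01 5.000e-04 5.000e-04] F [ 6.21 -1.25  0.43] w 0.12696553237011635
bar phi 0.1498 yaw phi 0.1564 r-r0 0.51mm F tool [-1.76  6.08 -0.42] tz [-1.14 -0.34 -0.05]
clock: 6.65
position: [0.6578, 0.0141, 0.1767]
ee_rot: [0.673, 0.74, 0.0, 0.0]
ft_force: [6.4, -0.7, 0.5]
grip_width: 0.128
t 6.65 p [0.6578 0.0141 0.1767] q [6.728e-01 7.398e-01 5.000e-04 5.000e-04] F [ 6.37 -0.69  0.47] w 0.1278485322382895
bar phi 0.1378 yaw phi 0.1445 r-r0 0.51mm F tool [-1.29  6.28 -0.46] tz [-1.03 -0.32 -0.02]
clock: 6.95
position: [0.6581, 0.0161, 0.1768]
ee_rot: [0.668, 0.744, 0.0, 0.0]
ft_force: [4.7, -0.1, 1.2]
grip_width: 0.129
t 6.95 p [0.6581 0.0161 0.1768] q [6.684e-01 7.438e-01 5.000e-04 4.000e-04] F [ 4.72 -0.1   1.18] w 0.12925739459425892
bar phi 0.1258 yaw phi 0.1326 r-r0 0.53mm F tool [-0.6   4.68 -1.17] tz [-1.05 -0.34 -0.08]
```

```bash
python3 -m creep '[[0,0,-0.006,1,0.3,0,255],[0,0,-0.006,1,0.3,0,255],[0,0,0,0,0,0,255]]' >/dev/null
python3 -c "
from h import *;rep()"
python3 -m creep '[[0,0,-0.006,1,0.3,0,255],[0,0,-0.006,1,0.3,0,255],[0,0,0,0,0,0,255]]'>/dev/null
python3 -c "
from h import *;rep()"
python3 -m creep '[[0,0,-0.006,1,0.3,0,255],[0,0,-0.006,1,0.3,0,255],[0,0,0,0,0,0,255]]'>/dev/null
python3 -c "
from h import *;rep()"
```

```text
t 7.25 p [0.6584 0.0182 0.1768] q [6.640e-01 7.477e-01 4.000e-04 3.000e-04] F [ 5.16 -0.33  1.27] w 0.12965478916872625
bar phi 0.1135 yaw phi 0.1207 r-r0 0.53mm F tool [-0.94  5.08 -1.26] tz [-1.   -0.31 -0.07]
t 7.55 p [0.6587 0.0202 0.1767] q [6.596e-01 7.517e-01 4.000e-04 3.000e-04] F [ 5.36 -0.77  1.32] w 0.12593354372796675
bar phi 0.1015 yaw phi 0.1089 r-r0 0.55mm F tool [-1.46  5.22 -1.32] tz [-1.03 -0.36  0.02]
t 7.85 p [0.6589 0.0223 0.1767] q [6.551e-01 7.555e-01 3.000e-04 2.000e-04] F [5.65 0.16 2.54] w 0.1270808323699858
bar phi 0.0895 yaw phi 0.0971 r-r0 0.53mm F tool [-0.64  5.62 -2.53] tz [-1.06 -0.27 -0.08]
```

```bash
python3 -m creep '[[0,0,-0.006,1,0.3,0,255],[0,0,-0.006,1,0.3,0,255],[0,0,0,0,0,0,255]]' >/dev/null
python3 -c "
from h import *;rep()"
python3 -m creep '[[0,0,-0.006,1,0.3,0,255],[0,0,-0.006,1,0.3,0,255],[0,0,0,0,0,0,255]]'>/dev/null
python3 -c "
from h import *;rep()"
python3 -m creep '[[0,0,-0.006,1,0.3,0,255],[0,0,-0.006,1,0.3,0,255],[0,0,0,0,0,0,255]]'>/dev/null
python3 -c "
from h import *;rep()"
```

```text
t 8.15 p [0.6592 0.0243 0.1767] q [6.507e-01 7.594e-01 3.000e-04 1.000e-04] F [5.19 0.73 2.92] w 0.12884803318231905
bar phi 0.0779 yaw phi 0.0854 r-r0 0.53mm F tool [-0.08  5.25 -2.92] tz [-1.03 -0.27 -0.07]
t 8.45 p [0.6594 0.0263 0.1767] q [6.461e-01 7.632e-01 3.000e-04 0.000e+00] F [5.06 0.25 3.62] w 0.12721291725350925
bar phi 0.0657 yaw phi 0.0734 r-r0 0.55mm F tool [-0.59  5.03 -3.61] tz [-1.03 -0.23 -0.04]
t 8.75 p [0.6596 0.0283 0.1767] q [ 6.416e-01  7.670e-01  2.000e-04 -0.000e+00] F [4.12 0.53 4.65] w 0.12263931648376018
bar phi 0.0540 yaw phi 0.0616 r-r0 0.57mm F tool [-0.2   4.15 -4.65] tz [-0.88 -0.22 -0.13]
```

```bash
python3 -m creep '[[0,0,-0.006,1,0.3,0,255],[0,0,-0.006,1,0.3,0,255],[0,0,0,0,0,0,255]]' >/dev/null
python3 -c "
from h import *;rep()"
python3 -m creep '[[0,0,-0.006,1,0.3,0,255],[0,0,-0.006,1,0.3,0,255],[0,0,0,0,0,0,255]]'>/dev/null
python3 -c "
from h import *;rep()"
python3 -m creep '[[0,0,-0.006,1,0.3,0,255],[0,0,-0.006,1,0.3,0,255],[0,0,0,0,0,0,255]]'>/dev/null
python3 -c "
from h import *;rep()"
```

```text
t 9.05 p [0.6597 0.0304 0.1767] q [ 6.370e-01  7.709e-01  1.000e-04 -1.000e-04] F [ 3.82 -0.01  6.18] w 0.1286507842131154
bar phi 0.0422 yaw phi 0.0496 r-r0 0.57mm F tool [-0.73  3.75 -6.18] tz [-0.78 -0.22 -0.06]
t 9.35 p [0.6599 0.0324 0.1767] q [ 6.324e-01  7.747e-01  1.000e-04 -1.000e-04] F [ 4.06 -0.93  4.73] w 0.1260345261870032
bar phi 0.0302 yaw phi 0.0376 r-r0 0.59mm F tool [-1.72  3.79 -4.73] tz [-0.69 -0.25 -0.07]
t 9.65 p [0.6599 0.0332 0.1767] q [ 6.282e-01  7.780e-01 -5.000e-04  2.000e-04] F [ 3.01 -3.24  6.19] w 0.12910760661689086
bar phi 0.0258 yaw phi 0.0269 r-r0 0.59mm F tool [-3.81  2.26 -6.19] tz [-0.47 -0.86 -0.04]
```

```bash
python3 -m creep '[[0,0,-0.006,1,0.3,0,255],[0,0,-0.006,1,0.3,0,255],[0,0,0,0,0,0,255]]' >/dev/null
python3 -c "
from h import *;rep()"
python3 -m creep '[[0,0,-0.006,1,0.3,0,255],[0,0,0,0,0,0,255]]'>/dev/null
python3 -c "
from h import *;rep()"
```

```text
t 9.95 p [0.66   0.034  0.1767] q [ 6.240e-01  7.814e-01 -1.100e-03  5.000e-04] F [ 1.6  -7.42  6.39] w 0.12793091684245375
bar phi 0.0212 yaw phi 0.0162 r-r0 0.58mm F tool [-7.6  -0.09 -6.37] tz [-0.17 -1.42  0.03]
t 10.15 p [0.66   0.0353 0.1767] q [ 6.216e-01  7.833e-01 -1.000e-03  4.000e-04] F [ 1.16 -5.85  5.87] w 0.12868947107455103
bar phi 0.0136 yaw phi 0.0100 r-r0 0.59mm F tool [-5.97 -0.21 -5.86] tz [-0.16 -1.16  0.02]
```

```bash
for k in 1; do
python3 -m creep '[[0,0,-0.006,1,0.3,0,255],[0,0,0,0,0,0,255]]' >/dev/null
python3 -c "
from h import *;rep()"
python3 -m creep '[[0,0,-0.006,1,0.3,0,255],[0,0,0,0,0,0,255]]'>/dev/null
python3 -c "
from h import *;rep()"
done
```

```text
t 10.35 p [0.6601 0.0368 0.1767] q [ 6.191e-01  7.853e-01 -8.000e-04  2.000e-04] F [ 2.08 -4.71  5.91] w 0.12771234600797401
bar phi 0.0047 yaw phi 0.0035 r-r0 0.57mm F tool [-5.07  0.92 -5.91] tz [-0.17 -0.89 -0.01]
t 10.55 p [0.6601 0.0384 0.1767] q [ 6.165e-01  7.874e-01 -6.000e-04 -1.000e-04] F [ 1.47 -3.1   6.13] w 0.12998109450361
bar phi -0.0049 yaw phi -0.0030 r-r0 0.58mm F tool [-3.37  0.67 -6.13] tz [-0.22 -0.6  -0.06]
```

```bash
python3 -m creep '[[0,0,-0.006,1,0.3,0,255],[0,0,0,0,0,0,255]]' >/dev/null
python3 -c "
from h import *;rep()"
python3 -m creep '[[0,0,-0.006,1,0.3,0,255],[0,0,0,0,0,0,255]]'>/dev/null
python3 -c "
from h import *;rep()"
```

```text
t 10.75 p [0.6601 0.0401 0.1767] q [ 6.139e-01  7.894e-01 -3.000e-04 -3.000e-04] F [ 0.85 -0.94  7.28] w 0.12665689647073175
bar phi -0.0149 yaw phi -0.0097 r-r0 0.58mm F tool [-1.12  0.59 -7.28] tz [-0.31 -0.35 -0.12]
t 10.95 p [0.6602 0.0419 0.1767] q [ 6.112e-01  7.914e-01 -1.000e-04 -5.000e-04] F [1.24 0.71 8.06] w 0.1295478197923706
bar phi -0.0251 yaw phi -0.0163 r-r0 0.58mm F tool [ 0.38  1.37 -8.06] tz [-0.33  0.04 -0.07]
```

```bash
python3 -m creep '[[0,0,-0.006,1,0.3,0,255],[0,0,0,0,0,0,255]]' >/dev/null
python3 -c "
from h import *;rep()"
```

```text
t 11.15 p [0.6602 0.0436 0.1767] q [ 6.086e-01  7.935e-01  2.000e-04 -7.000e-04] F [1.45 1.81 7.88] w 0.1269757040852347
bar phi -0.0348 yaw phi -0.0230 r-r0 0.60mm F tool [ 1.38  1.87 -7.88] tz [-0.3   0.3  -0.11]
```

```bash
python3 -m creep '[[0,0,-0.006,1,0.3,0,255],[0,0,0,0,0,0,255]]' >/dev/null
python3 -c "
from h import *;rep()"
```

```text
t 11.35 p [0.6602 0.0451 0.1767] q [ 6.061e-01  7.954e-01  4.000e-04 -1.000e-03] F [0.98 3.2  6.92] w 0.12797956697577803
bar phi -0.0439 yaw phi -0.0294 r-r0 0.61mm F tool [ 2.84  1.79 -6.91] tz [-0.32  0.56 -0.1 ]
```

```bash
python3 -m creep '[[0,0,-0.003,0.5,0.1,0,255],[0,0,0,0,0,0,255]]' >/dev/null
python3 -c "
from h import *;rep()"
```

```text
t 11.55 p [0.6602 0.0454 0.1767] q [ 6.049e-01  7.963e-01  3.000e-04 -8.000e-04] F [0.7  2.21 6.86] w 0.12375955669511923
bar phi -0.0457 yaw phi -0.0322 r-r0 0.60mm F tool [ 1.95  1.27 -6.86] tz [-0.35  0.31 -0.12]
```

```bash
python3 -m creep '[[0,0,-0.003,0.5,0.1,0,255],[0,0,0,0,0,0,255]]' >/dev/null
python3 -c "
from h import *;rep()"
```

```text
t 11.75 p [0.6602 0.0456 0.1767] q [ 6.039e-01  7.971e-01  1.000e-04 -7.000e-04] F [1.45 1.2  6.99] w 0.12566837130352343
bar phi -0.0464 yaw phi -0.0349 r-r0 0.61mm F tool [ 0.77  1.72 -6.99] tz [-0.35  0.19 -0.04]
```

```bash
python3 -m creep '[[0,0,0,0,0,0,150],[0,0,0,0,0,0,60],[0,0,0,0,0,0,0],[0,0,0,0,0,0,0],[0,0,0,0,0,0,0],[0,0,0,0,0,0,0]]'
python3 -c "
from h import *;rep()"
```

```text
clock: 12.35
position: [0.6605, 0.0447, 0.1764]
ee_rot: [0.604, 0.797, -0.0, -0.0]
ft_force: [0.1, 0.1, -1.1]
grip_width: 1.001
t 12.35 p [0.6605 0.0447 0.1764] q [ 6.043e-01  7.967e-01 -1.000e-04 -1.000e-04] F [ 0.14  0.14 -1.09] w 1.001087571812858
bar phi -0.0413 yaw phi -0.0338 r-r0 0.92mm F tool [0.1  0.17 1.09] tz [ 0.02 -0.04  0.03]
```

Free of contact. Lift clear and look, to confirm the door is held home.

```bash
python3 -m creep '[[0,0,0,0,0,-30,0],[0,0,0,0,0,-45,0],[0,0,0,0,0,-45,0],[0,0,0,0,0,0,0],[0,0,0,0,0,0,0],[0,0,0,0,0,0,0]]'
python3 - <<'E'
from h import *
rep();o=get_obs();a,d=camera('wrist');cv2.imwrite('pics/w2.png',a);np.save('pics/w2.npy',d);np.save('pics/o2.npy',o,allow_pickle=True)
cv2.imwrite('pics/w2c.png',cv2.resize(a[60:240,230:430],None,fx=3.3,fy=3.3,interpolation=cv2.INTER_CUBIC))
a,d=camera('scene');cv2.imwrite('pics/s2.png',cv2.resize(a[150:350,220:480],None,fx=3,fy=3,interpolation=cv2.INTER_CUBIC)[:600])
E
```

```text
clock: 12.95
position: [0.6601, 0.0448, 0.2953]
ee_rot: [0.604, 0.797, -0.001, -0.001]
ft_force: [0.3, 0.0, -0.3]
grip_width: 1.003
t 12.95 p [0.6601 0.0448 0.2953] q [ 6.043e-01  7.968e-01 -5.000e-04 -7.000e-04] F [ 0.31  0.02 -0.27] w 1.0027133698657897
bar phi -0.0420 yaw phi -0.0339 r-r0 0.56mm F tool [-0.07  0.3   0.27] tz [ 0.01  0.03 -0.05]
```

View pics/w2.png

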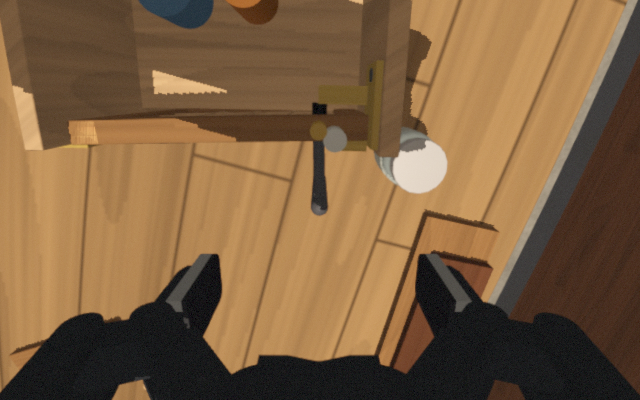

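View pics/w2c.png

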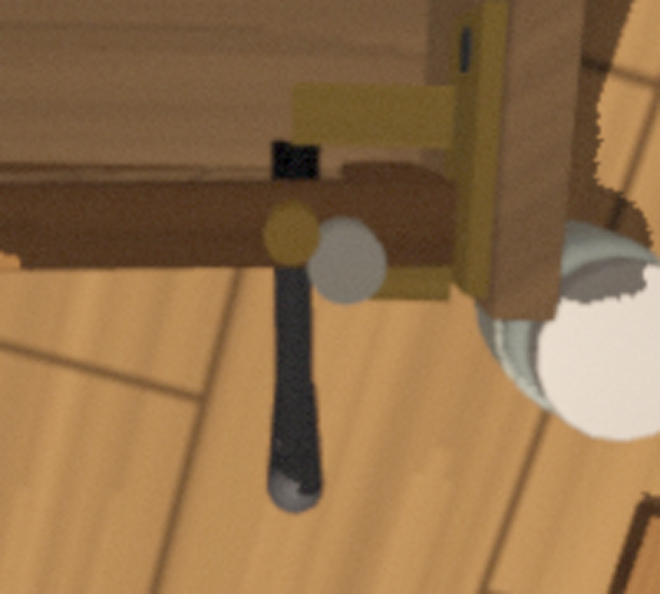

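View pics/s2.png

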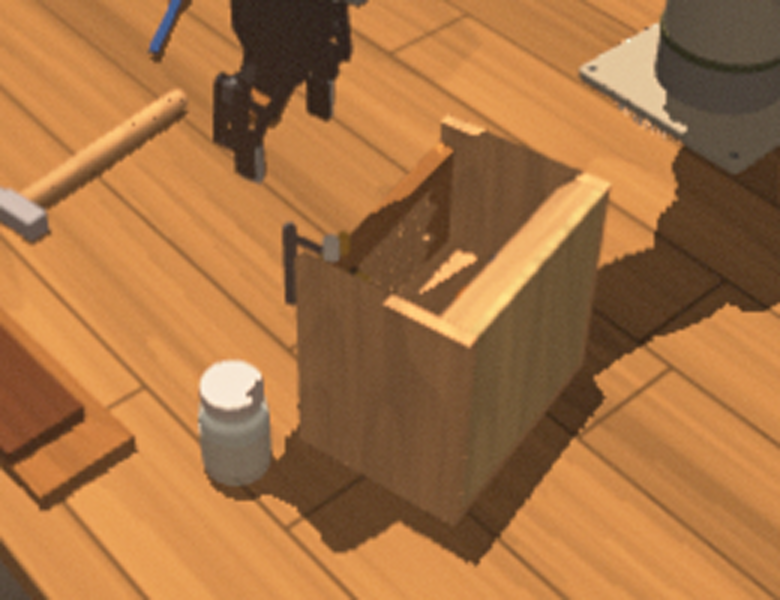

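Run:
```python
from h import *
o=np.load('pics/o2.npy',allow_pickle=True).item()
P=at_z('wrist',230+295.5/3.3-.5,60+488.5/3.3-.5,.200,o);print(P,ang(P,(-.045,-.165)))
Q=at_z('wrist',230+292.5/3.3-.5,60+232.5/3.3-.5,.216,o);print(Q,ang(Q,(.008,-.165)))
R=Ro.from_quat(o['ee_rot']);print('tool offset mm',R.inv().apply(P-o['position'])*1000)
```

```text
[0.6600904  0.04575862 0.2       ] (np.float64(0.17157496292707344), np.float64(0.1710263137648707), np.float64(-0.04758709781539383))
[0.64516572 0.09688952 0.216     ] (np.float64(0.165876750210077), np.float64(0.16519382555047268), np.float64(-0.04811182235691258))
tool offset mm [ 0.88464565  0.39029041 95.31189173]
```

```bash
python3 -m creep '[[0,0,0,0.5,0.4,40,0],[0,0,0,0,0,45,0],[0,0,0,0,0,34,0],[0,0,0,0,0,0,0],[0,0,0,0,0,0,0]]'
python3 -c "
from h import *;rep()"
```

```text
clock: 13.55
position: [0.6607, 0.0452, 0.1778]
ee_rot: [0.604, 0.797, -0.0, -0.0]
ft_force: [0.3, 0.5, 0.6]
grip_width: 1.002
t 13.55 p [0.6607 0.0452 0.1778] q [ 6.043e-01  7.967e-01 -4.000e-04 -3.000e-04] F [0.25 0.47 0.64] w 1.0019156529204385
bar phi -0.0445 yaw phi -0.0338 r-r0 1.15mm F tool [ 0.39  0.37 -0.64] tz [ 0.03  0.03 -0.02]
```

```bash
python3 -m creep '[[0,0,0,0,0,0,150],[0,0,0,0,0,0,255],[0,0,0,0,0,0,255],[0,0,0,0,0,0,255],[0,0,0,0,0,0,255],[0,0,0,0,0,0,255],[0,0,0,0,0,0,255]]' 40
python3 -c "
from h import *;rep()"
```

```text
clock: 14.25
position: [0.6605, 0.0453, 0.178]
ee_rot: [0.604, 0.797, -0.0, -0.0]
ft_force: [-5.2, 0.8, 5.6]
grip_width: 0.126
t 14.25 p [0.6605 0.0453 0.178 ] q [ 6.043e-01  7.967e-01 -0.000e+00 -4.000e-04] F [-5.24  0.8   5.65] w 0.1256634957672377
bar phi -0.0450 yaw phi -0.0338 r-r0 0.94mm F tool [ 2.18 -4.83 -5.65] tz [1.04 0.27 0.07]
```

```bash
python3 -m creep '[[0,0,0.006,-1,-0.6,0,255],[0,0,0.006,-1,-0.5,0,255],[0,0,0.006,-1,-0.3,0,255],[0,0,0.006,-1,-0.3,0,255]]'>/dev/null
python3 -c "
from h import *;rep()"
python3 -m creep '[[0,0,0.006,-1,-0.3,0,255],[0,0,0.006,-1,-0.3,0,255],[0,0,0.006,-1,-0.3,0,255],[0,0,0.006,-1,-0.3,0,255]]'>/dev/null
python3 -c "
from h import *;rep()"
```

```text
t 14.65 p [0.6604 0.0429 0.178 ] q [ 6.133e-01  7.899e-01  1.100e-03 -4.000e-04] F [-2.05  5.28  5.18] w 0.1273819457029756
bar phi -0.0308 yaw phi -0.0112 r-r0 0.86mm F tool [ 5.64 -0.67 -5.17] tz [ 0.2   1.16 -0.01]
t 15.05 p [0.6603 0.0364 0.1779] q [6.235e-01 7.818e-01 2.000e-04 5.000e-04] F [-1.78 -0.57  4.46] w 0.13239668155890172
bar phi 0.0068 yaw phi 0.0149 r-r0 0.83mm F tool [-0.16 -1.86 -4.46] tz [ 0.31 -0.05  0.08]
```

```bash
python3 -m creep '[[0,0,0.012,-2,-0.6,0,255],[0,0,0.018,-3,-0.9,0,255],[0,0,0.03,-5,-1.4,0,255],[0,0,0.04,-6.6,-1.9,0,255],[0,0,0.05,-8.2,-2.4,0,255],[0,0,0.05,-8.2,-2.4,0,255],[0,0,0.05,-8.2,-2.4,0,255],[0,0,0.05,-8.2,-2.4,0,255]]'>/dev/null
python3 -c "
from h import *;rep()"
```

```text
t 15.85 p [ 0.6509 -0.014   0.178 ] q [7.341e-01 6.790e-01 6.000e-04 4.000e-04] F [0.21 0.91 6.46] w 0.1302655693144988
bar phi 0.3066 yaw phi 0.3172 r-r0 0.76mm F tool [ 0.93  0.15 -6.46] tz [0.04 0.25 0.05]
```

```bash
python3 -m creep '[[0,0,0.05,-8.2,-2.4,0,255],[0,0,0.05,-8.2,-2.4,0,255],[0,0,0.05,-8.2,-2.4,0,255],[0,0,0.05,-8.2,-2.4,0,255],[0,0,0.05,-8.2,-2.4,0,255],[0,0,0.05,-8.2,-2.4,0,255]]'>/dev/null
python3 -c "
from h import *;rep()"
```

```text
t 16.45 p [ 0.6269 -0.0593  0.1779] q [8.274e-01 5.616e-01 6.000e-04 3.000e-04] F [-0.47  1.1   4.8 ] w 0.1276846980347662
bar phi 0.6059 yaw phi 0.6173 r-r0 0.59mm F tool [ 0.86 -0.84 -4.8 ] tz [0.1  0.18 0.04]
```

Good tracking; continue to about 1.25 rad.

```bash
python3 -m creep '[[0,0,0.05,-8.2,-2.4,0,255],[0,0,0.05,-8.2,-2.4,0,255],[0,0,0.05,-8.2,-2.4,0,255],[0,0,0.05,-8.2,-2.4,0,255],[0,0,0.05,-8.2,-2.4,0,255],[0,0,0.05,-8.2,-2.4,0,255]]'>/dev/null
python3 -c "
from h import *;rep();print(get_obs()['joint_pos'])"
```

```text
t 17.05 p [ 0.5908 -0.0954  0.1779] q [9.020e-01 4.317e-01 6.000e-04 3.000e-04] F [-0.26  2.47  5.91] w 0.12942638306546497
bar phi 0.9048 yaw phi 0.9172 r-r0 0.38mm F tool [ 1.76 -1.75 -5.91] tz [ 0.17  0.16 -0.03]
[-0.48902593  0.38873504  0.72067741  1.66862612 -0.27348141  1.1864352
 -0.38007646]
```

```bash
python3 -m creep '[[0,0,0.05,-8.2,-2.4,0,255],[0,0,0.05,-8.2,-2.4,0,255],[0,0,0.05,-8.2,-2.4,0,255],[0,0,0.05,-8.2,-2.4,0,255],[0,0,0.05,-8.2,-2.4,0,255],[0,0,0.03,-5,-1.4,0,255],[0,0,0.01,-2,-0.5,0,255],[0,0,0,0,0,0,255]]'>/dev/null
python3 -c "
from h import *;rep();print(get_obs()['joint_pos'])"
```

```text
t 17.85 p [ 0.5468 -0.1187  0.1779] q [9.547e-01 2.977e-01 5.000e-04 1.000e-04] F [-0.42  1.33  5.76] w 0.1260583263035091
bar phi 1.1966 yaw phi 1.2054 r-r0 0.14mm F tool [ 0.42 -1.33 -5.77] tz [ 0.16 -0.07  0.09]
[-0.54371157  0.30711321  0.80530057  1.77430277 -0.24041182  1.16078661
 -0.63140281]
```

```bash
python3 -m creep '[[0,0,0,0,0,0,150],[0,0,0,0,0,0,60],[0,0,0,0,0,0,0],[0,0,0,0,0,0,0],[0,0,0,0,0,0,0],[0,0,0,0,0,0,0]]'>/dev/null
python3 -c "
from h import *;rep()"
python3 -m creep '[[0,0,0,0,0,-30,0],[0,0,0,0,0,-45,0],[0,0,0,0,0,-45,0],[0,0,0,0,0,-30,0],[0,0,0,0,0,0,0],[0,0,0,0,0,0,0]]'
python3 - <<'E'
from h import *
rep();o=get_obs();a,d=camera('wrist');cv2.imwrite('pics/w3.png',a);np.save('pics/o3.npy',o,allow_pickle=True)
E
```

```text
t 18.45 p [ 0.5466 -0.1184  0.1774] q [ 0.9545  0.2983 -0.     -0.    ] F [-0.18 -0.18  1.01] w 0.9968156442114627
bar phi 1.1968 yaw phi 1.2042 r-r0 -0.21mm F tool [-0.25  0.04 -1.01] tz [-0.01 -0.02  0.03]
clock: 19.05
position: [0.5468, -0.1184, 0.3276]
ee_rot: [0.954, 0.298, 0.0, -0.0]
ft_force: [0.1, 0.6, -0.0]
grip_width: 1.004
t 19.05 p [ 0.5468 -0.1184  0.3276] q [ 9.545e-01  2.984e-01  4.000e-04 -0.000e+00] F [ 0.15  0.61 -0.05] w 1.0037023904446098
bar phi 1.1959 yaw phi 1.2041 r-r0 -0.17mm F tool [ 0.46 -0.41  0.05] tz [ 0.01  0.03 -0.06]
```

View pics/w3.png

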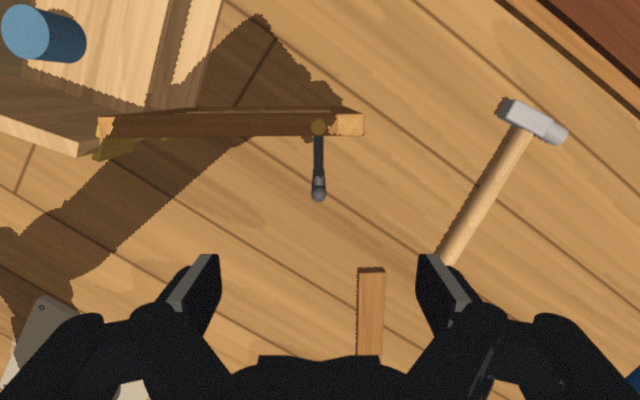

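Run:
```python
from h import *
o=np.load('pics/o3.npy',allow_pickle=True).item()
P=at_z('wrist',318.5,195,.200,o);print(ang(P,(-.045,-.165)))
Q=at_z('wrist',318.5,127,.216,o);print(ang(Q,(.008,-.165)))
a,d=camera('scene');cv2.imwrite('pics/s3.png',a)
hand_in()
```

```text
(np.float64(0.1712030557517021), np.float64(0.1710263137648707), np.float64(1.1954991995387074))
(np.float64(0.1657509606521976), np.float64(0.16519382555047268), np.float64(1.1968761039791025))
the job is handed in; nothing more can be done
```

View pics/s3.png

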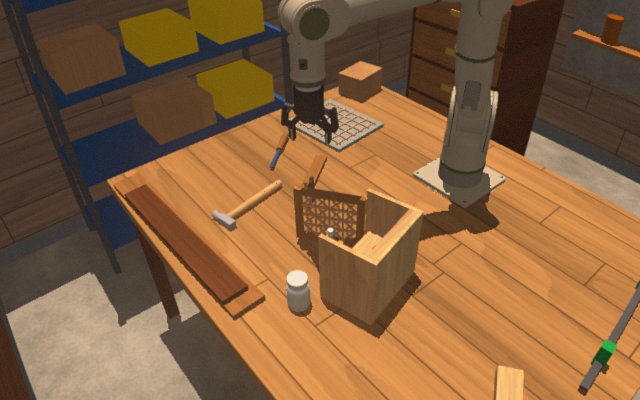

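The door went shut past the catch, stayed home with the hand off it, and now stands open at about 68.5° (1.20 rad). I handed in at about 19 s of the 64 s allowed.

- **Closing:** I gripped the bar handle and eased the door in by 1 mm steps, then 0.5 mm at the end. Resistance at the handle peaked at about 7.6 N, then the catch drew the door in until it met the rubber stop at about -0.047 rad. I never pushed harder than that 7.6 N. I could not read the stop's compression directly; I judged it from the handle force.
- **Letting go:** The fingers were fully open and reading no contact. The wrist picture showed the pin inside the roller and the door back against the stop.
- **Opening:** I gripped the bar again and pulled out through the catch; the highest of the readings taken every 0.4 s was about 5.6 N. I then swung the door open, let go and lifted the hand 150 mm clear.
- **Last checks:** The bar and the pin, measured separately, gave 1.195 and 1.197 rad. The force on the tool was close to zero. The glue jar, hammer and offcut look unmoved in the last scene picture, though I compared them by eye only.

No check failed. Two measurements disagreed slightly: my corner points made the cabinet about 5 mm too narrow, so I shifted its position by 2 mm to fit the handle and pin.

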